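# Turn the proud bench dog home in the stop rail

## Task

Three aluminium bench dogs stand in the wooden stop rail on the bench; one of the two square-headed ones stands proud because its head is turned out of line with its square recess. Take it by the head and, without lifting it out of its hole, turn it a little at a time while pressing down until it drops fully home, then let go of it. Leave the other two dogs where they are.

Things in the scene. Friction and masses are not known exactly. Their poses are not given: they have to be found in the camera images.
- dog_mid (a point): Centre of the proud dog's head: aluminium block 38 x 38 x 50 mm tall, axes square to its faces, z up, over a round peg 20 mm across, 34 mm long. 0.2 kg. Its corners rest on the rail's top, this point 75 mm above the bench; turned 30-60 degrees off the rail's axes, peg 22 mm in its hole. Within 10 degrees of square (any quarter) it drops 12 mm: this point 63 mm up, 38 mm of head above the rail.
- rail: Stop rail: wooden bar, dark top layer on pale, fixed to the bench, 100 mm (its x) by 320 mm (its y), 50 mm tall; origin at its underside's centre. Three equal stations at y = -100, 0, +100 mm, x = 0: a square recess 45 x 45 mm, 12 mm deep, sides along the rail's x and y, and below it a round hole 24 mm across, through to the bench. Each holds one of the three dogs; which holds which varies.
- homedog_mid (a point): Centre of the head of the other square-headed dog (same shape and material), already home in its recess: square to the rail, 38 mm of its 50 mm head above the rail. To be left alone.
- rounddog_mid (a point): Centre, half-way up, of the round-headed aluminium dog: a disc 58 mm across and 14 mm thick that lies on the rail's top over the recess, as it should, with a round stub 38 mm across above it, 38 mm tall in all. To be left alone.
Not all that is in view belongs to the job. Leave any green or yellow look-alike of the part that bears dog_mid alone.

How it is judged:
At the end, for the whole second after the job is handed in: The proud dog is fully home in its recess: its head's centre 60 to 65.5 mm above the rail's underside and within 10 mm of the row's line, its sides within 15 degrees of the rail's, upright within 6 degrees, let go and at rest (z of dog_mid in the frame of rail between 0.06 and 0.0655 m and x of dog_mid in the frame of rail between -0.01 and 0.01 m and (angle between the x axis of dog_mid and the x axis of rail, either way round below 0.26 rad or angle between the y axis of dog_mid and the x axis of rail, either way round below 0.26 rad) and angle between dog_mid's own z axis and vertical below 0.1 rad and linear speed of dog below 0.01 m/s); the robot touches nothing.
It fails at once if the dog was lifted out of its hole (raised more than 20 mm) (z of dog_mid in the frame of rail above 0.095 m).
It fails at once if the dog that is already home was shifted or pulled up by more than 12 mm (distance of homedog_mid from where it was at the start of the episode above 0.012 m).
It fails at once if the round-headed dog was shifted or lifted by more than 12 mm (distance of rounddog_mid from where it was at the start of the episode above 0.012 m).
It also fails if it takes over 32 s, if anything falls off the work surface, if the arm or the gripper's body presses on something with over 40 N, if the wrist force passes 120 N, or if a joint passes its speed limit or range.

## Robot

A 7-joint arm with a two-finger parallel gripper is mounted at the origin on the work surface. World frame = base frame: x ahead of the robot, y to its left, z up, the work surface at z = 0. Lengths are in m, angles in rad, forces in N, time in s.
With the tool pointing down it reaches from about 0.4 to 0.85 m from the base axis. Payload 10.4 kg.
Tool frame: the origin (TCP) lies on the centre line of the jaws, within the pads' length; the fingertips stand r.tip_extent ahead of it and the grasp point (between the pads) lies 3 mm ahead of it (r.tip_extent is the distance from the TCP to the fingertips, in m); z points along the fingers, y is the direction in which the jaws open and shut (so a half turn about z gives the same grasp; the last joint's range is limited). The gripper opens to 87 mm and grips with 3 to 60 N. Pads are 19 mm wide; open, the fingers measure 117 mm over their backs; the gripper's body (75 mm by 190 mm) begins 51 mm behind the grasp point.
Start: joints at [1.08, 0.332, -0.065, 1.46, 0.022, 1.35, -0.088], TCP at [0.282, -0.558, 0.217] pointing down, gripper open.
Joint ranges: [-2.6, 2.6], [-0.5, 2.12], [-1.47, 1.34], [0.16, 2.42], [-1.27, 4.41], [0.06, 2.06], [-2.6, 2.6]. Speed limits (rad/s): [2.22, 2.22, 2.79, 2.79, 3.14, 3.14, 3.14].

## Interface

Orientations are given as a unit quaternion [x, y, z, w].
In Python, from bench import r gives the robot as it stands. The module is installed in compiled form; this text tells all that it offers.
- The arm moves only by the shell command python3 -m jog 'ROWS' [FORCE]. ROWS is JSON, a list of rows, each a list of 5 numbers: the shift along the tool's x, y, z in cm, then the turn about the tool's z in rad, then the closure, from 0 (fully open) to 1 (shut). A call has exactly 10 rows; each row shifts and turns the pose as measured when the row begins, along the tool's axes as they then stand; what a row does not reach is not made up. A row lasts 1/10 s, in which the tool goes at most 50 mm and 8.59 degrees, less where a joint would pass 70% of its speed; a pose out of reach is approached as far as the arm can. A call with a gripper value outside its range is refused whole. The fingers move at their own pace and stop on an object; FORCE is the grip in N (left out, the last holds). Time passes only in rows, so rows that do not move let the fingers close, or fill a call up. It gives the time, the measured TCP pose, the force and the opening at its end, in the units of the state.
- r.read_state(): the state, without advancing time (a new reading comes with each control period).
- r.camera(name): name is "scene" or "side" or "wrist"; returns a dict with "pixels" (480x640x3 uint8, red, green, blue), "fx", "fy", "cx", "cy" (pixels), "camera_from_world" (4x4, takes a point from world to camera coordinates). Camera axes: x right, y up, looking along -z (the intrinsics and any distortion apply to the point x, -y, -z); pixel columns grow to the right and rows downward; lengths in m; the calibration is good to about 2 mm. The wrist camera is an equidistant fisheye: a pixel r from the principal point sees the ray r / f radians off the axis. A picture is of the moment at which its call begins. There is no depth.
- r.close_job(): hands the job in, once; it reports no verdict.
The state is a dict: "time": time; "joint_positions": joint angles; "joint_vel": joint speeds; "joint_torque": joint torques, N m; "ee_pos": TCP position; "eef_rot": TCP orientation; "ft_force": force on the tool from outside, world axes, zero at the start; "torque": the same for the moment, N m; "width": finger opening in m.
Only numpy, scipy, OpenCV 4.12 (cv2) and the standard library are available. Lean on these libraries where they do the work, as an engineer would, in place of code of your own. Each camera call takes 0.05 s, during which the arm holds its last target. There are 200 camera calls.

## Working session

There is one attempt and no reset: what is moved stays moved. The work goes in short steps, Python scripts to look and compute and a shell command to move; the robot and the scene stay as the last step left them, time stands still between calls to the robot, and variables do not carry over. Pictures are saved under pics/ and viewed, about 8 in all and at most 12, crops included, and the job is handed in when it is done.

```bash
mkdir -p pics; cat > h.py <<'E'
import numpy as np, cv2
from bench import r
def shot(n,f):
    c=r.camera(n); cv2.imwrite(f'pics/{f}.png',c['pixels'][:,:,::-1]); np.savez(f'pics/{f}.npz',**c); return c
def ray(c,u,v,fish=False):
    x=(u-c['cx'])/c['fx']; y=(v-c['cy'])/c['fy']
    if fish:
        t=np.hypot(x,y); s=np.sin(t)/t if t>0 else 1; d=np.array([x*s,-y*s,-np.cos(t)])
    else: d=np.array([x,-y,-1.])
    T=np.linalg.inv(c['camera_from_world']); return T[:3,3],T[:3,:3]@d
def onz(c,u,v,z,fish=False):
    o,d=ray(c,u,v,fish); return o+d*(z-o[2])/d[2]
def load(f): return {k:v for k,v in np.load(f'pics/{f}.npz').items()}
E
python3 - <<'E'
from h import *
s=r.read_state(); print(s, r.tip_extent)
a=shot('scene','s0'); b=shot('side','d0')
for c in(a,b): print(c['fx'],c['cx'],np.linalg.inv(c['camera_from_world']).round(3), [k for k in c])
E
```

```text
{'time': 0.0, 'joint_positions': array([ 1.08039212,  0.33285724, -0.06473372,  1.46094111,  0.02156666,
        1.34988772, -0.08849343]), 'joint_vel': array([ 1.29615064e-03, -7.70380532e-07, -2.65036936e-04,  5.22200558e-04,
       -6.09714064e-05,  1.28303905e-03, -7.98538730e-05]), 'joint_torque': array([ 6.33471882e-04, -6.23250961e+01,  2.50170229e-02, -3.89888620e+01,
       -6.13421900e-02,  4.00051929e-02,  1.33434278e-04]), 'ee_pos': array([ 0.28167588, -0.55748845,  0.21666325]), 'eef_rot': array([ 9.72763116e-01,  2.31800409e-01, -1.72629164e-04, -6.78231300e-04]), 'ft_force': array([-0.23517034,  0.47238641, -1.04476964]), 'torque': array([-0.05923542,  0.00042638, -0.01645843]), 'width': 0.08733409714670287} 0.022
522.0886274902368 323.7590259937898 [[-0.653 -0.587  0.479  0.938]
 [ 0.757 -0.491  0.43   0.266]
 [-0.017  0.643  0.766  0.627]
 [ 0.     0.     0.     1.   ]] ['pixels', 'fx', 'fy', 'cx', 'cy', 'camera_from_world']
544.411961646314 326.77781767903986 [[ 0.704  0.347 -0.62   0.15 ]
 [-0.71   0.34  -0.616 -0.489]
 [-0.003  0.874  0.486  0.445]
 [ 0.     0.     0.     1.   ]] ['pixels', 'fx', 'fy', 'cx', 'cy', 'camera_from_world']
```

View pics/s0.png

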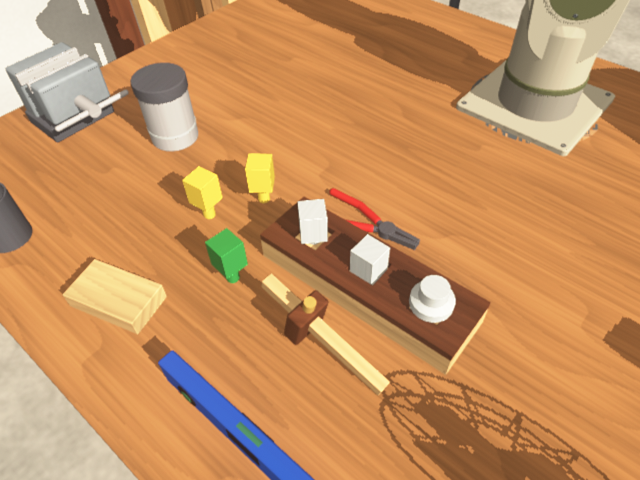

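View pics/d0.png

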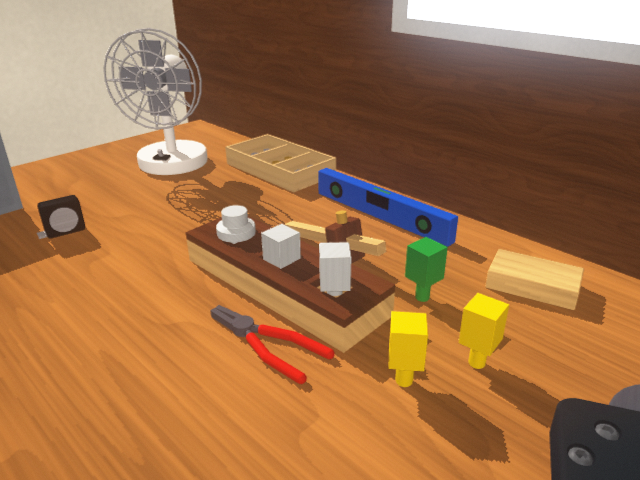

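Scene: square dogs at (313,222), with its head turned and a pale recess showing, and at (370,259), aligned with the rail. The round dog is at (433,298). Look-alikes to ignore are yellow at (203,188) and (260,175) and green at (227,255). My choice is the dog at (313,222), which is (335,267) in the side view. I'll check it in a close crop.

```bash
python3 - <<'E'
from h import *
a=load('s0');b=load('d0')
A=cv2.resize(a['pixels'][190:290,255:405],None,fx=5.3,fy=5.3,interpolation=3)[:300*2,:800]
A=cv2.resize(a['pixels'][190:260,270:410],(800,400),interpolation=cv2.INTER_CUBIC)
cv2.imwrite('pics/c1.png',A[:,:,::-1])
for n,p in dict(L=(262,237),B=(305,200),R=(488,303),F=(448,350)).items(): print(n,onz(a,*p,.05).round(3))
m=(a['pixels'].min(2)>165)&(a['pixels'].max(2).astype(int)-a['pixels'].min(2)<40)
def tri(p,q):
    o1,d1=ray(a,*p);o2,d2=ray(b,*q); d1/=np.linalg.norm(d1);d2/=np.linalg.norm(d2)
    t=np.linalg.lstsq(np.c_[d1,-d2],o2-o1,rcond=None)[0]; x,y=o1+d1*t[0],o2+d2*t[1]; return ((x+y)/2).round(4),np.linalg.norm(x-y).round(4)
for c,n,bx in((a,'a',(260,190,470,330)),(b,'b',(210,200,370,300))):
    h=c['pixels'][bx[1]:bx[3],bx[0]:bx[2]].astype(int); mm=((h.max(2)-h.min(2)<30)&(h.min(2)>120)).astype(np.uint8)
    k,l,s,ce=cv2.connectedComponentsWithStats(mm)
    for i in range(1,k):
        if s[i,4]>150: print(n,s[i][:4]+[bx[0],bx[1],0,0],s[i,4],(ce[i]+bx[:2]).round(1))
E
```

```text
L [ 0.627 -0.134  0.05 ]
B [ 0.53  -0.136  0.05 ]
R [0.517 0.174 0.05 ]
F [0.609 0.171 0.05 ]
a [298 199  30  45] 1132 [312.4 221.1]
a [350 235  40  49] 1347 [369.  258.8]
a [410 275  46  47] 1582 [432.8 299. ]
b [216 206  39  38] 1077 [234.8 224.9]
b [261 224  39  45] 1324 [280.6 245.5]
b [319 243  32  53] 1519 [334.6 267.4]
```

View pics/c1.png

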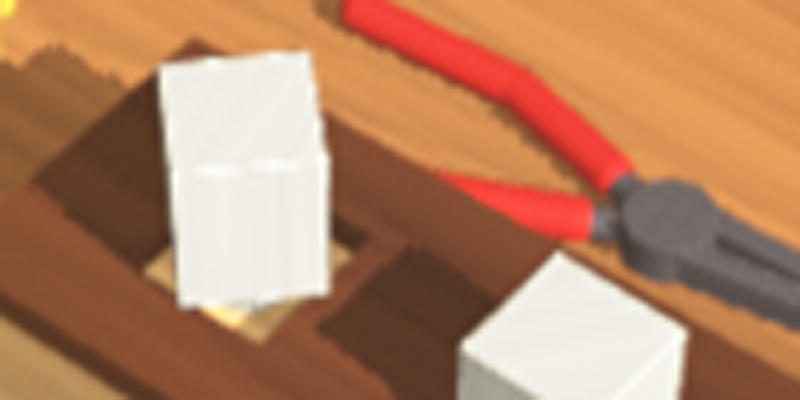

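The crop shows the chosen dog turned about 45° over an open pale recess. Its top face corners are at crop (162,65), (310,52), (325,155) and (172,167). The neighbour sits square and home.

```bash
python3 - <<'E'
from h import *
from scipy.spatial.transform import Rotation as R
a=load('s0')
P=np.array([onz(a,270+u/5.714,190+v/5.714,.1)[:2] for u,v in((162,65),(310,52),(325,157),(172,169))])
print(P.round(4),P.mean(0).round(4))
for i in range(4):
    d=P[(i+1)%4]-P[i]; print(np.hypot(*d).round(4),(np.degrees(np.arctan2(d[1],d[0]))%90).round(1))
s=r.read_state(); M=R.from_quat(s['eef_rot']).as_matrix(); print(M.round(3))
t=np.r_[P.mean(0),.22]; print('shift cm',(M.T@(t-s['ee_pos'])*100).round(1))
E
```

```text
[[ 0.5736 -0.1069]
 [ 0.5467 -0.0818]
 [ 0.5713 -0.0558]
 [ 0.5978 -0.0815]] [ 0.5724 -0.0815]
0.0368 46.8
0.0357 46.5
0.0369 45.9
0.0351 46.5
[[ 0.893  0.451 -0.001]
 [ 0.451 -0.893  0.001]
 [-0.    -0.001 -1.   ]]
shift cm [ 47.4 -29.4  -0.3]
```

```bash
python3 -m jog '[[4.2,-2.6,0,0,0],[4.2,-2.6,0,0,0],[4.2,-2.6,0,0,0],[4.2,-2.6,0,0,0],[4.2,-2.6,0,0,0],[4.2,-2.6,0,0,0],[4.2,-2.6,0,0,0],[4.2,-2.6,0,0,0],[4.2,-2.6,0,0,0],[4.2,-2.6,0,0,0]]' 20
cat >> h.py <<'E'
from scipy.spatial.transform import Rotation as R
def go(x,y,z,jaw):
    s=r.read_state(); M=R.from_quat(s['eef_rot']).as_matrix()
    j=np.degrees(np.arctan2(M[1,1],M[0,1])); d=np.radians((jaw-j+90)%180-90)
    print('t',s['time'],'ee',s['ee_pos'].round(4),'jaw',j.round(1),'tilt',M[2,2].round(4),'turn',(-d).round(3),'shift cm',(M.T@(np.array([x,y,z])-s['ee_pos'])*100).round(2),'F',s['ft_force'].round(1),'w',s['width'].round(4),'q7',s['joint_positions'][6].round(2))
E
python3 -c "from h import *;go(.5724,-.0815,.17,-43.5)"
```

```text
time: 1.1
ee_pos: [0.5385, -0.1349, 0.2122]
eef_rot: [0.975, 0.224, -0.003, -0.001]
ft_force: [0.6, -1.2, 0.2]
width: 0.0873Traceback (most recent call last):
  File "<string>", line 1, in <module>
    from h import *;go(.5724,-.0815,.17,-43.5)
                    ~~^^^^^^^^^^^^^^^^^^^^^^^^
  File "h.py", line 18, in go
    print('t',s['time'],'ee',s['ee_pos'].round(4),'jaw',j.round(1),'tilt',M[2,2].round(4),'turn',(-d).round(3),'shift cm',(M.T@(np.array([x,y,z])-s['ee_pos'])*100).round(2),'F',s['ft_force'].round(1),'w',s['width'].round(4),'q7',s['joint_positions'][6].round(2))
                                                                                                                                                                                                            ^^^^^^^^^^^^^^^^
AttributeError: 'float' object has no attribute 'round'
```

```bash
sed -i "s/s\['width'\].round(4)/s['width']/" h.py; python3 -m jog '[[2,-1.2,1,0,0],[2,-1.2,1,0,0],[1.4,-0.9,1,0,0],[0,0,1,0,0],[0,0,0,-0.09,0],[0,0,0,-0.09,0],[0,0,0,-0.09,0],[0,0,0,-0.09,0],[0,0,0,0,0],[0,0,0,0,0]]' 
python3 -c "
from h import *;go(.5724,-.0815,.09,-43.5);shot('wrist','w1')"
```

```text
time: 2.1
ee_pos: [0.5715, -0.0756, 0.1658]
eef_rot: [0.915, 0.404, -0.006, -0.004]
ft_force: [-0.3, -0.4, 0.0]
width: 0.0868
t 2.1 ee [ 0.5715 -0.0756  0.1658] jaw -42.4 tilt -0.9999 turn 0.019 shift cm [-0.32  0.55  7.58] F [-0.3 -0.4  0. ] w 0.0868430425821083 q7 -0.8
```

View pics/w1.png

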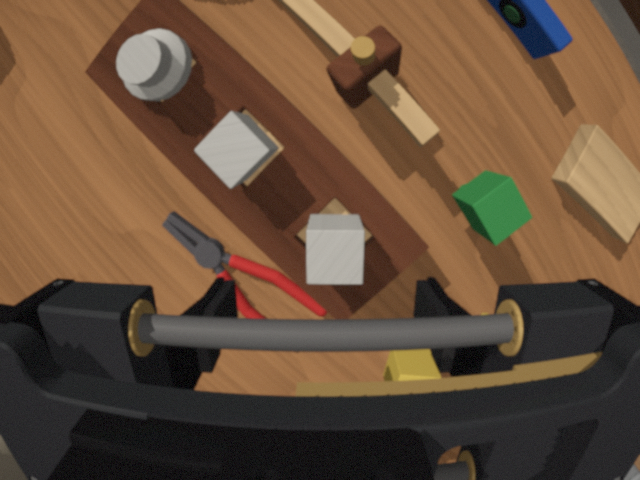

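The wrist view shows the proud dog between the jaws at about (335,248), square to them. I'll check this position against the scene estimate.

```bash
python3 - <<'E'
from h import *
c=load('w1'); T=c['camera_from_world']; print(np.linalg.inv(T).round(3))
def pr(p):
    x,y,z=T[:3,:3]@p+T[:3,3]; y,z=-y,-z; rr=np.hypot(x,y); t=np.arctan2(rr,z)
    return np.array([c['cx']+c['fx']*t*x/rr,c['cy']+c['fy']*t*y/rr]).round(1)
for z in(.1,.05):
  for p in((.5736,-.1069),(.5467,-.0818),(.5713,-.0558),(.5978,-.0815),(.5724,-.0815)): print(z,pr(np.r_[p,z]))
P=np.array([onz(c,u,v,.1,True)[:2] for u,v in((306,248),(364,248),(364,284),(306,284))]);print(P.round(4))
g=c['pixels'].astype(int)[205:295,335].sum(1)//3; print(g)
E
```

```text
[[ 0.738  0.645  0.197  0.624]
 [-0.674  0.711  0.198 -0.021]
 [-0.013 -0.28   0.96   0.333]
 [ 0.     0.     0.     1.   ]]
0.1 [360.2 282.6]
0.1 [306.  281.9]
0.1 [306.1 230.8]
0.1 [362.9 232.7]
0.1 [333.9 257.6]
0.05 [355.5 258.7]
0.05 [309.8 258.1]
0.05 [310.1 214.6]
0.05 [357.4 216.2]
0.05 [333.3 237.2]
[[ 0.5633 -0.0642]
 [ 0.5915 -0.0899]
 [ 0.5749 -0.1094]
 [ 0.5456 -0.0829]]
[117 120 121 121 122 122 124 123 130 139 150 155 154 156 156 157 156 154
 155 155 154 155 155 156 163 173 177 178 176 176 177 176 176 177 177 177
 178 178 178 180 178 177 176 174 174 176 177 176 176 176 176 174 174 173
 172 173 174 175 176 175 174 175 176 176 175 175 176 175 175 174 173 172
 173 172 173 175 174 172 158 117  68  46  41  42  48  53  59  63  64  64]
```

Both views agree to about 1 mm. Now descend to TCP z ≈ 0.088, which puts the tips at 0.066.

```bash
python3 -m jog '[[-0.3,0.55,0,0.02,0],[0,0,1.5,0,0],[0,0,1.5,0,0],[0,0,1.5,0,0],[0,0,1.2,0,0],[0,0,0.8,0,0],[0,0,0.5,0,0],[0,0,0,0,0],[0,0,0,0,0],[0,0,0,0,0]]' 
python3 -c "
from h import *;go(.5724,-.0815,.088,-43.5)"
```

```text
time: 3.15
ee_pos: [0.5715, -0.0823, 0.0879]
eef_rot: [0.92, 0.391, -0.007, -0.005]
ft_force: [-0.6, 0.5, 0.4]
width: 0.0871
t 3.15 ee [ 0.5715 -0.0823  0.0879] jaw -43.9 tilt -0.9999 turn -0.008 shift cm [ 0.13  0.01 -0.01] F [-0.6  0.5  0.4] w 0.08707841774395367 q7 -0.84
```

```bash
python3 -m jog '[[0.1,0,0,0,0.4],[0,0,0,0,0.7],[0,0,0,0,1],[0,0,0,0,1],[0,0,0,0,1],[0,0,0,0,1],[0,0,0,0,1],[0,0,0,0,1],[0,0,0,0,1],[0,0,0,0,1]]' 20
python3 -c "
from h import *;go(.5724,-.0815,.088,3)"
```

```text
time: 4.15
ee_pos: [0.5733, -0.0817, 0.0895]
eef_rot: [0.92, 0.391, -0.006, -0.004]
ft_force: [0.5, -0.4, 0.1]
width: 0.0377
t 4.15 ee [ 0.5733 -0.0817  0.0895] jaw -44.0 tilt -0.9999 turn -0.819 shift cm [-0.04 -0.08  0.16] F [ 0.5 -0.4  0.1] w 0.037685039859183846 q7 -0.84
```

Gripped at 38 mm. Now turn in small steps while pressing lightly.

```bash
python3 -m jog '[[0,0,0.2,0,1],[0,0,0.2,-0.07,1],[0,0,0.2,-0.07,1],[0,0,0.2,-0.07,1],[0,0,0.2,-0.07,1],[0,0,0.2,-0.07,1],[0,0,0.2,-0.07,1],[0,0,0.2,-0.07,1],[0,0,0.2,0,1],[0,0,0.2,0,1]]'
python3 -c "
from h import *;go(.5724,-.0815,.076,3)"
```

```text
time: 5.15
ee_pos: [0.5753, -0.0832, 0.0888]
eef_rot: [0.793, 0.609, -0.005, -0.0]
ft_force: [-10.2, 0.7, 20.8]
width: 0.0376
t 5.15 ee [ 0.5753 -0.0832  0.0888] jaw -15.0 tilt -1.0 turn -0.314 shift cm [ 0.1  -0.32  1.28] F [-10.2   0.7  20.8] w 0.03756384480628467 q7 -0.37
```

```bash
python3 -m jog '[[0,-0.1,0.2,-0.07,1],[0,-0.1,0.2,-0.07,1],[0,0,0.2,-0.07,1],[0,0,0.2,-0.07,1],[0,0,0.2,-0.06,1],[0,0,0.2,0,1],[0,0,0.2,0,1],[0,0,0.2,0,1],[0,0,0.2,0,1],[0,0,0.2,0,1]]'
python3 -c "
from h import *;go(.5724,-.0815,.076,3);shot('side','d2')
im=cv2.imread('pics/d2.png')[200:340,200:410];cv2.imwrite('pics/d2c.png',cv2.resize(im,None,fx=3.5,fy=3.5,interpolation=2))"
```

```text
time: 6.15
ee_pos: [0.5727, -0.0835, 0.0769]
eef_rot: [0.677, 0.736, -0.007, 0.001]
ft_force: [-10.3, 0.5, 19.6]
width: 0.0376
t 6.15 ee [ 0.5727 -0.0835  0.0769] jaw 4.8 tilt -0.9999 turn 0.031 shift cm [ 0.2  -0.01  0.09] F [-10.3   0.5  19.6] w 0.03764752412512866 q7 -0.06
```

View pics/d2c.png

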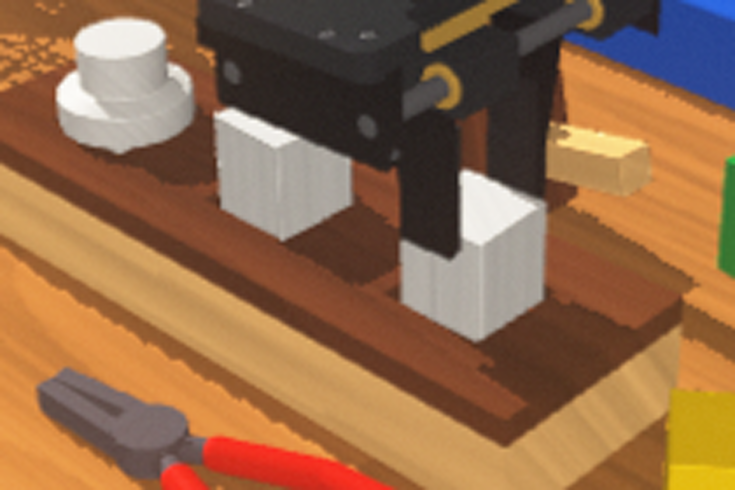

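The picture shows the head square and down, the same height as its neighbour, and the TCP dropped 12 mm. Now release and rise.

```bash
python3 -m jog '[[0,0,0,0,0.6],[0,0,0,0,0.3],[0,0,0,0,0.3],[0,0,0,0,0.3],[0,0,0,0,0.3],[0,0,0,0,0.3],[0,0,0,0,0.3],[0,0,-1,0,0.3],[0,0,-2,0,0.3],[0,0,-2,0,0.3]]'
python3 -m jog '[[0,0,-3,0,0.3],[0,0,-3,0,0.3],[0,0,-3,0,0.3],[0,0,-3,0,0.3],[0,0,0,0,0.3],[0,0,0,0,0.3],[0,0,0,0,0.3],[0,0,0,0,0.3],[0,0,0,0,0.3],[0,0,0,0,0.3]]'
python3 - <<'E'
from h import *
go(.5724,-.0815,.076,3);c=shot('side','d3');a=shot('scene','s3')
f=lambda i,y,x:cv2.resize(i['pixels'][y:y+120,x:x+130],None,fx=3,fy=4.0,interpolation=2)
cv2.imwrite('pics/c3.png',np.hstack([cv2.resize(c['pixels'][200:320,210:390],(400,267)),cv2.resize(a['pixels'][190:310,290:470],(400,267))])[:,:,::-1])
for n,q,bx in(('b',c,(210,200,370,300)),('a',a,(260,190,470,330))):
    h=q['pixels'][bx[1]:bx[3],bx[0]:bx[2]].astype(int); mm=((h.max(2)-h.min(2)<30)&(h.min(2)>120)).astype(np.uint8)
    k,l,s,ce=cv2.connectedComponentsWithStats(mm)
    for i in range(1,k):
        if s[i,4]>150: print(n,s[i][:4]+[bx[0],bx[1],0,0],s[i,4],(ce[i]+bx[:2]).round(1))
E
```

```text
time: 7.2
ee_pos: [0.5719, -0.0827, 0.1272]
eef_rot: [0.679, 0.734, -0.008, -0.001]
ft_force: [-0.4, 0.1, 0.3]
width: 0.0608
time: 8.2
ee_pos: [0.5729, -0.0804, 0.2573]
eef_rot: [0.678, 0.735, -0.007, 0.0]
ft_force: [-0.4, 0.1, -0.4]
width: 0.0608
t 8.2 ee [ 0.5729 -0.0804  0.2573] jaw 4.6 tilt -0.9999 turn 0.027 shift cm [ 0.07  0.11 18.13] F [-0.4  0.1 -0.4] w 0.06081044426069714 q7 0.01
b [216 206  39  38] 1076 [234.8 224.9]
b [261 224  39  45] 1326 [280.6 245.5]
b [315 249  41  48] 1546 [334.8 272.2]
a [293 202  38  47] 1238 [311.9 224.8]
a [350 235  40  49] 1348 [369.  258.9]
a [410 275  46  47] 1603 [432.6 298.9]
```

View pics/c3.png

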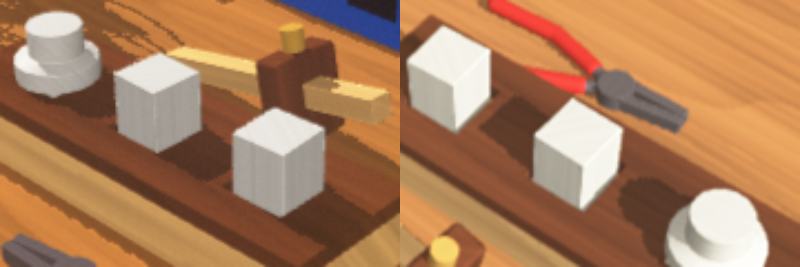

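Both views show the dog home and square, the same size and pose as its neighbour. The other two dogs' blobs moved by 0.2 px or less.

```bash
python3 -c "from bench import r; print(r.close_job())"
```

```text
the job is handed in; nothing more can be done
None
```

The proud dog is home in its recess at the rail's end station. I gripped its head at 38 mm opening with 20 N and turned it about 49° in small steps while pressing with about 20 N. It dropped about 12 mm, then I released it and raised the arm clear. The job was handed in at about 8 s of the 32 s allowed.

**Last checks:**
- **Drop:** the TCP went from 0.0888 to 0.0769 m. Both final views show the dog square in its recess, level by eye with its home neighbour. I did not measure its final height separately.
- **Angle:** the jaws were at 4.8° when I let go, against a rail angle of about 3°, so the dog should be about 2° off square.
- **Other dogs:** the home dog and the round dog moved by no more than 0.2 px in either view.
- **Gripper:** it is empty and clear, with wrist force under 1 N.

No check failed. While pressing there was a sideways force of about 10 N, well below the limits, and it disappeared on release.

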